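# Peel a sample tray off a stuck stack and present it under the filling funnel

## Task

The nested sample trays have stuck together, and a straight pull brings up the whole stack. Peel off only the top tray from one corner: raise that corner while the corner across from it still rests on the tray beneath, so that the tray lets go bit by bit and the rest of the stack stays on the table where it stands. Then carry the tray to the funnel on the stand and finish while still holding it there in the gripper, level and still and clear of the stand, with the spout over the middle of the tray and the spout's tip within about 2 cm of the height of the tray's rim; leave the other things on the bench alone.

Things in the scene. Friction and masses are not known exactly. Their poses are not given: they have to be found in the camera images.
- tray: The top tray of the stack: plain grey plastic, open at the top, 200 (x) x 120 (y) x 40 mm, 0.17 kg. Origin: centre of its underside, z up. A flat rim band runs all round, 10 mm wide, inner and outer face upright; rim top 40 mm, skirt bottom 22 mm above the origin. Inner floor 160 x 80 mm, 2 mm above the origin. Seated, its skirt rests on the rim of the tray beneath, yaw the same.
- stack: The rest of the stack, one loose piece of 1.15 kg: four like trays nested at 18 mm pitch on a moulded base 202 x 122 mm, standing on the table. Origin: centre of its underside; x along its length. Its rim is 94 mm above the origin (112 mm with the top tray seated). The seated tray's origin is 72 mm above the stack's.
- corner_a (a point): Rim top of the tray at its corner (-95, -55, 40) mm in the tray's frame. To grip: pinch the rim band from above, one finger inside the tray, one outside, the fingertips no deeper than 16 mm below the rim top, else they pinch the tray beneath too. 30 to 40 mm from a corner, along a long side, is free for both fingers.
- corner_b (a point): Rim top at the corner (-95, +55, 40) mm. How it sticks: eight small sprung snap nubs of the tray beneath hold the tray (on each end 30 mm either side of the middle, on each long side 25 mm either side of the middle). It rises about 2.5 mm freely, then each nub resists with 1.5 to 2.5 N until that place has risen about 7 mm.
- corner_c (a point): Rim top at the corner (+95, +55, 40) mm, across from corner_a. How it comes off: lifted straight, all nubs hold together and the whole stack comes along. Turned up slowly about the skirt edge of the far short end, the nubs let go row after row and after 0.14 to 0.18 rad it lifts off; turned about a long side the stack more easily tips along.
- corner_d (a point): Rim top at the corner (+95, -55, 40) mm, across from corner_b.
- stand: Filling stand, fixed. Origin: on the table right below the spout. Base plate 130 x 100 mm (y), 16 mm tall, from x = 45 to 175 mm; steel rod of 10 mm, 316 mm tall, at x = +145 mm with a boss head; ring arm along x, 8 mm thick, 233 mm high, carrying a pale funnel, mouth up, stem straight down. The rod stands behind the spout, a little to the left.
- spout_tip (a point): Lower end of the funnel's stem, 175 mm above the table. The stem is about 8 mm thick; the funnel reaches 75 mm up from here and is 71 mm wide at its mouth, so keep the hand to one end of the tray.
- reagent_amber: Bystander: amber reagent bottle with a blue cap, 56 mm wide, 106 mm tall; origin at the centre of its underside.
- stopper_0: Bystander: rubber stopper, 27 mm wide, 26 mm tall; origin at the centre of its underside.

How it is judged:
By the outcome, as a careful person would: the job done as asked, in the order asked, and still so for the second after the job is handed in, while the arm keeps its last pose, push and grip.
It also fails if it takes over 48 s, if anything falls off the work surface, if the arm or the gripper's body presses on something with over 40 N, if the wrist force passes 120 N, or if a joint passes its speed limit or range.

## Robot

A 6-joint arm with a two-finger parallel gripper is mounted at the origin on a cart in front of the work surface, level with it; the furniture and walls round the work are solid. World frame = base frame: x ahead of the robot, y to its left, z up, the work surface at z = 0. Lengths are in m, angles in rad, forces in N, time in s.
With the tool pointing down it reaches from about 0.35 to 0.975 m from the base axis. Payload 4.9 kg.
Tool frame: the origin (TCP) lies midway between the tips of the shut fingers; the grasp point (between the pads) lies 19 mm behind it; z points along the fingers, y is the line along which they close (so a half turn about z gives the same grasp; the last joint's range is limited). The gripper opens to 85 mm and grips with 20 to 120 N. Pads are 22 mm wide; open, the fingers measure 114 mm over their backs; the gripper's body (76 mm by 85 mm) begins 54 mm behind the grasp point. The pads swing forward as they close: fully open they stand 13 mm farther back than shut.
Start: joints at [-1.438, 0.053, 1.613, -0, 1.476, -0.119], TCP at [0.156, -0.605, 0.231] pointing down, gripper open.
Joint ranges: [-3.01, 3.01], [-1.01, 2.22], [0.06, 2.58], [-1.02, 4.17], [0.09, 2.62], [-3.14, 3.14]. Speed limits (rad/s): [2.57, 2.57, 3.14, 3.14, 3.14, 3.14].

## Interface

Orientations are given as a unit quaternion [w, x, y, z].
In Python, from plant import * gives the robot as it stands.
- The arm moves only by the tool jog_arm, never from a script. Its argument "targets" is a list of rows, each a list of 3 entries, a list of its own where there are three numbers: the shift along the tool's x, y, z in units of 25 mm (1.0 is 25 mm), then the turn, a rotation vector about the tool's x, y, z in units of 8 degrees (1.0 is 8 degrees), then the opening in per cent of the stroke, from 0 (shut) to 100 (fully open). A call has 1 to 8 rows; each row is the pose to reach, as a shift and turn from the pose commanded when the call began, along the tool's axes at that moment; what a row does not reach only later rows make up. A row lasts 1/8 s, in which the tool goes at most 62.5 mm and 10.7 degrees, less where a joint would pass 70% of its speed; a pose out of reach is approached as far as the arm can. A call with a gripper value outside its range is refused whole. The fingers move at their own pace and stop on an object; the grip force is fixed at half the most. Time passes only in rows, so rows that repeat a pose let the fingers close. It gives the time, the measured TCP pose, the force, the opening and the grip force at its end, in the units of the state.
- state(): the state, without advancing time (a new reading comes with each control period).
- grab_frame(name): name is "scene" or "side" or "wrist"; returns (picture, depth): 400x640x3 uint8, red, green, blue; 400x640 float32, m along the optical axis (not along the pixel's ray), 0 where there is no reading.
- camera_params(name): a dict with "fovy" (degrees; the focal length in pixels is half the picture's height over the tangent of half this angle, whatever the lens; pixels are square), "cx", "cy" (the principal point, pixels), "rvec" (rotation vector, rad) and "tvec" (3), from world to camera coordinates, as OpenCV has them; the wrist camera has in their place "hand_eye" (4x4, takes a point from camera to tool coordinates, whose origin is the TCP and whose axes are the flange's). Camera axes: x right, y down, z forward; pixel columns grow to the right and rows downward; lengths in m; the calibration is good to about 2 mm. The wrist camera is an equidistant fisheye: a pixel r from the principal point sees the ray r / f radians off the axis. A picture is of the moment at which its call begins: read the wrist's pose just before it. camera_params takes no time and is no camera call.
- job_done(): hands the job in; it is judged then, once.
The state is a dict: "time": time; "joint_pos": joint angles; "joint_vel": joint speeds; "joint_efforts": joint torques, N m; "tool_pos": TCP position; "tool_rot": TCP orientation; "contact_force": force on the tool from outside, world axes, zero at the start; "ft_torque": the same for the moment, N m; "gripper_width": opening from 0.0 (shut) to 1.0 (fully open); "grasp_force": force on a finger pad.
Only numpy, scipy, OpenCV 4.12 (cv2) and the standard library are available. Lean on these libraries where they do the work, as an engineer would, in place of code of your own. Each camera call takes 0.05 s, during which the arm holds its last target. There are 200 camera calls.

## Working session

There is one attempt and no reset: what is moved stays moved. The work goes in short steps, Python scripts to look and compute and a tool call to move; the robot and the scene stay as the last step left them, time stands still between calls to the robot, and variables do not carry over. Pictures are saved under pics/ and viewed, at most 10 in all, crops included, and the job is handed in when it is done.

Besides the shell and the picture viewer there is one more tool, called as name([rows], argument=value, ...), one row to a line, values as JSON. jog_arm: Moves the arm, as the interface text tells. Its arguments: {"type":"object","properties":{"targets":{"type":"array"}},"required":["targets"]}

```bash
mkdir -p pics
cat > h.py <<'E'
from plant import *
import numpy as np, cv2
from scipy.spatial.transform import Rotation as R
def pts(name):
    im,d=grab_frame(name); c=camera_params(name)
    f=200/np.tan(np.radians(c["fovy"])/2)
    v,u=np.mgrid[0:400,0:640]
    P=np.stack([(u-c["cx"])/f*d,(v-c["cy"])/f*d,d],-1)
    M=R.from_rotvec(np.ravel(c["rvec"])).as_matrix()
    W=(P-np.ravel(c["tvec"]))@M
    W[d==0]=np.nan
    return im,W
def save(n,im): cv2.imwrite("pics/"+n,im[...,::-1])
def tool():
    s=state(); q=s["tool_rot"]; return s,np.array(s["tool_pos"]),R.from_quat([q[1],q[2],q[3],q[0]])
E
python3 - <<'E'
from h import *
for n in("scene","side"):
    im,W=pts(n); save(n+"0.png",im); np.save(n+"W.npy",W)
    print(n,camera_params(n))
s,p,r=tool();print(s["time"],p,r.as_matrix().round(3))
E
```

```text
scene {'fovy': 42.705740880349175, 'cx': 325.54392167914904, 'cy': 199.58418524481507, 'rvec': array([ 0.78472664, -2.52856262,  1.1649311 ]), 'tvec': array([0.48065641, 0.26803517, 1.20769952])}
side {'fovy': 48.1354424538049, 'cx': 325.3075936129558, 'cy': 203.4471120171609, 'rvec': array([ 0.46377837, -2.5153384 ,  1.47468808]), 'tvec': array([0.51060341, 0.18785343, 1.05263446])}
0.1 [ 0.15564712 -0.60472744  0.23018118] [[ 0.968  0.249 -0.   ]
 [ 0.249 -0.968  0.002]
 [ 0.    -0.002 -1.   ]]
```

View pics/scene0.png

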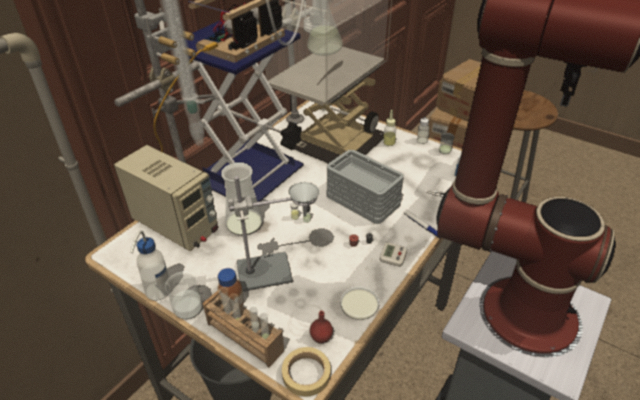

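View pics/side0.png

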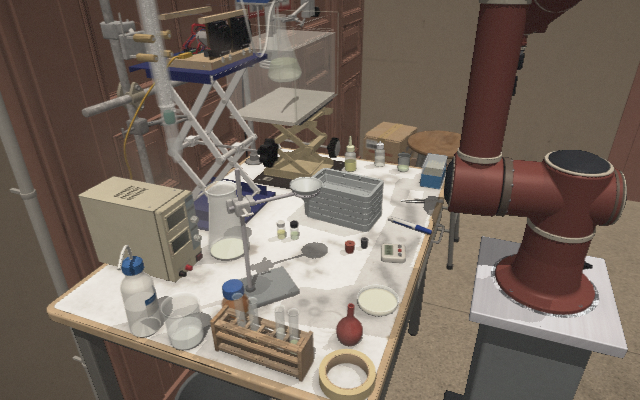

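The scene view shows the grey stack at about (365,185), the funnel at (303,195), and the stand base at (265,272) with its rod up to (245,200). In the side view the stack is at (345,198) and the funnel at (305,188).

Run:
```python
from h import *
for n,box,fb in(("scene",(320,145,410,225),(285,180,322,225)),("side",(300,165,390,232),(285,172,325,215))):
    W=np.load(n+"W.npy"); a=W[box[1]:box[3],box[0]:box[2]].reshape(-1,3)
    m=(a[:,2]>.104)&(a[:,2]<.122); q=a[m]
    # keep main cluster
    c=np.median(q[:,:2],0); q=q[np.linalg.norm(q[:,:2]-c,axis=1)<.15]
    print(n,len(q),"z",np.percentile(q[:,2],[5,50,95]).round(4),cv2.minAreaRect((q[:,:2]*1000).astype(np.float32)))
    print(cv2.boxPoints(cv2.minAreaRect((q[:,:2]*1000).astype(np.float32))).round(0).tolist())
    f=W[fb[1]:fb[3],fb[0]:fb[2]].reshape(-1,3); 
    for lo,hi in((.165,.2),(.2,.225),(.235,.262)):
        g=f[(f[:,2]>lo)&(f[:,2]<hi)]; g=g[np.linalg.norm(g[:,:2]-np.median(g[:,:2],0),axis=1)<.06]
        print(lo,len(g),g.mean(0).round(4) if len(g) else "",np.ptp(g,0).round(3) if len(g) else "")
    # rod & base
    r=W[165:300,215:300].reshape(-1,3)
    for lo,hi in((.011,.021),(.06,.10),(.12,.2),(.26,.31)):
        g=r[(r[:,2]>lo)&(r[:,2]<hi)]; print("rod",lo,len(g),np.median(g,0).round(3),np.percentile(g,[5,95],axis=0).round(3).tolist())
```

```text
scene 677 z [0.1047 0.1094 0.1132] ((538.2217407226562, -128.96343994140625), (125.08110809326172, 204.10031127929688), 84.27020263671875)
[[430.0, -181.0], [634.0, -201.0], [646.0, -77.0], [443.0, -57.0]]
0.165 31 [0.5209 0.1782 0.1875] [0.01  0.008 0.026]
0.2 88 [0.5282 0.1693 0.2176] [0.029 0.029 0.025]
0.235 352 [0.5295 0.17   0.2427] [0.073 0.072 0.018]
rod 0.011 2237 [0.617 0.231 0.015] [[0.545, -0.085, 0.011], [0.901, 0.31, 0.019]]
rod 0.06 544 [0.61  0.361 0.074] [[0.576, 0.132, 0.062], [0.784, 0.415, 0.098]]
rod 0.12 1004 [0.746 0.163 0.156] [[0.543, 0.116, 0.125], [0.794, 0.432, 0.184]]
rod 0.26 84 [0.618 0.286 0.286] [[0.615, 0.28, 0.265], [0.623, 0.288, 0.309]]
side 599 z [0.1048 0.1112 0.1144] ((539.0181274414062, -131.90609741210938), (126.51262664794922, 202.85894775390625), 84.88372039794922)
[[432.0, -186.0], [634.0, -204.0], [646.0, -78.0], [444.0, -60.0]]
0.165 36 [0.5225 0.1763 0.1884] [0.008 0.008 0.023]
0.2 45 [0.5211 0.1797 0.2127] [0.018 0.016 0.025]
0.235 487 [0.5271 0.1706 0.2433] [0.07  0.074 0.018]
rod 0.011 1928 [0.61  0.224 0.017] [[0.541, -0.282, 0.012], [0.859, 0.289, 0.02]]
rod 0.06 743 [0.735 0.176 0.081] [[0.586, -0.125, 0.062], [0.933, 0.39, 0.098]]
rod 0.12 931 [0.743 0.171 0.165] [[0.552, 0.04, 0.125], [0.79, 0.423, 0.187]]
rod 0.26 112 [0.619 0.284 0.286] [[0.616, 0.28, 0.263], [0.624, 0.286, 0.307]]
```

Run:
```python
import cv2
a=cv2.imread("pics/scene0.png")[140:300,215:415]; b=cv2.imread("pics/side0.png")[150:310,215:415]
cv2.imwrite("pics/z.png",cv2.resize(cv2.hconcat([a,b]),(800,320),interpolation=cv2.INTER_CUBIC))
```

```text
(no output)
```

View pics/z.png

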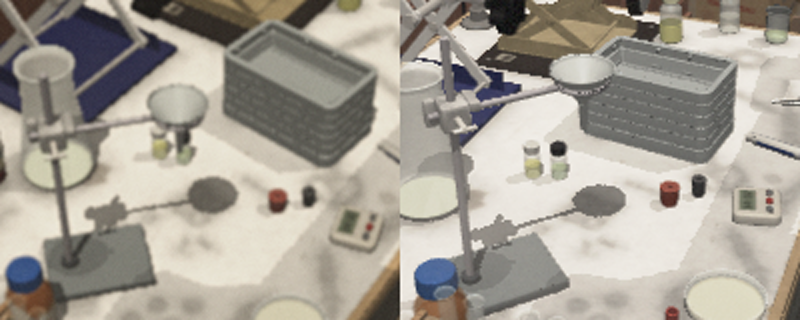

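The enlarged crop shows the stack with its long side along world x (yaw about −5.3°) and the funnel open over clear table, with the rod behind it. Measured positions:
- **Stack:** centre about (0.5385, −0.130), rim z about 0.112, 203×125 mm, which matches the given sizes.
- **Spout:** about (0.525, 0.172).
- **Rod:** about (0.619, 0.285), 0.146 m from the spout, which matches the given 145 mm.

I'll pinch the middle of the near short end and peel about the far short end. That also keeps the hand clear of the funnel.

jog_arm([
  [[1.6, -1.6, -0.2], [0, 0, -0.9], 90],
  [[3.2, -3.2, -0.4], [0, 0, -1.8], 80],
  [[4.8, -4.8, -0.6], [0, 0, -2.7], 70],
  [[6.4, -6.4, -0.8], [0, 0, -3.6], 60],
  [[8, -8, -0.8], [0, 0, -4.5], 60],
  [[9.6, -9.6, -0.8], [0, 0, -5.4], 60],
  [[11.2, -11.2, -0.8], [0, 0, -6.3], 60],
  [[12.8, -12.8, -0.8], [0, 0, -7.2], 60],
])

```text
time: 1.1
tool_pos: [0.3863, -0.2138, 0.251]
tool_rot: [0.0, 0.808, 0.59, 0.0]
contact_force: [0.7, -0.3, -0.8]
gripper_width: 0.602
grasp_force: 0.0
```

```bash
cat >> h.py <<'E'
def rel(P,tx_az,pitch=0):
    """shift/turn units from current measured tool to TCP P, tool x at azimuth tx_az deg, tool z down (pitch rad about tray y)"""
    s,p,r=tool(); a=np.radians(tx_az); X=np.array([np.cos(a),np.sin(a),0]); Z=np.array([0,0,-1.]); 
    T=R.from_matrix(np.stack([X,np.cross(Z,X),Z],1)); T=R.from_rotvec(pitch*X)*T
    print("t",round(s["time"],2),"p",p.round(4),"F",np.round(s["contact_force"],1),"M",np.round(s["ft_torque"],2),"w",round(s["gripper_width"],3),"g",round(s["grasp_force"],1))
    print("shift",(r.inv().apply(np.array(P)-p)/.025).round(2),"turn",(np.degrees((r.inv()*T).as_rotvec())/8).round(2))
E
python3 -c "
from h import *
rel([.444,-.122,.25],84.7)"
```

```text
t 1.1 p [ 0.3863 -0.2138  0.251 ] F [ 0.7 -0.3 -0.8] M [ 0.02 -0.06 -0.01] w 0.602 g 0.0
shift [4.2  1.08 0.04] turn [ 0.   -0.   -1.56]
```

jog_arm([
  [[2, 0.5, 0], [0, 0, -0.8], 60],
  [[4.2, 1.1, 0], [0, 0, -1.6], 60],
  [[4.2, 1.1, 0], [0, 0, -1.6], 60],
  [[4.2, 1.1, 0], [0, 0, -1.6], 60],
])

```text
time: 1.6
tool_pos: [0.4442, -0.1241, 0.2508]
tool_rot: [-0.0, 0.738, 0.675, -0.0]
contact_force: [-0.4, -0.5, 0.1]
gripper_width: 0.598
grasp_force: 0.0
```

Run:
```python
from h import *
rel([.444,-.122,.25],84.7)
s,p,r=tool()
im,d=grab_frame("wrist"); c=camera_params("wrist"); save("w1.png",im)
H=c["hand_eye"]; f=200/np.tan(np.radians(c["fovy"])/2)
v,u=np.mgrid[0:400,0:640]; a=u-c["cx"];b=v-c["cy"];rr=np.hypot(a,b)+1e-9;th=rr/f
th=np.minimum(th,1.5)
P=np.stack([np.tan(th)*a/rr*d,np.tan(th)*b/rr*d,d],-1)
W=r.apply((P.reshape(-1,3)@H[:3,:3].T+H[:3,3])).reshape(400,640,3)+p
W[d==0]=np.nan; np.save("w1.npy",W)
q=W.reshape(-1,3); m=(abs(q[:,2]-.112)<.006)&(abs(q[:,0]-.54)<.15)&(abs(q[:,1]+.13)<.11); q=q[m]
print(len(q),np.median(q[:,2]),cv2.minAreaRect((q[:,:2]*1000).astype(np.float32)))
# near end rim band in tray coords
t=np.radians(-5.3); L=(q[:,:2]-[.5385,-.130])@np.array([[np.cos(t),-np.sin(t)],[np.sin(t),np.cos(t)]])
e=L[(abs(L[:,1])<.03)&(L[:,0]<-.08)]; print("near end x",np.percentile(e[:,0],[1,5,50,95,99]).round(4),len(e))
for x0 in(-.06,-.03,0,.03,.06):
    k=L[abs(L[:,0]-x0)<.012]; print(x0,[np.percentile(k[k[:,1]<0,1],[3,97]).round(4) if (k[:,1]<0).any() else 0,np.percentile(k[k[:,1]>0,1],[3,97]).round(4) if (k[:,1]>0).any() else 0])
```

```text
t 1.6 p [ 0.4442 -0.1241  0.2508] F [-0.4 -0.5  0.1] M [-0.02 -0.03 -0.03] w 0.598 g 0.0
shift [ 0.08 -0.02  0.03] turn [-0.01  0.    0.02]
5617 0.11151912476393747 ((540.540283203125, -129.39852905273438), (120.24895477294922, 200.76797485351562), 83.73163604736328)
near end x [-0.0983 -0.0983 -0.0931 -0.0887 -0.0867] 664
-0.06 [array([-0.0566, -0.0483]), array([0.0521, 0.0614])]
-0.03 [array([-0.0569, -0.0469]), array([0.0493, 0.0607])]
0 [array([-0.0579, -0.049 ]), array([0.051 , 0.0605])]
0.03 [array([-0.0591, -0.0482]), array([0.0488, 0.0597])]
0.06 [array([-0.059 , -0.0501]), array([0.0502, 0.0591])]
```

View pics/w1.png

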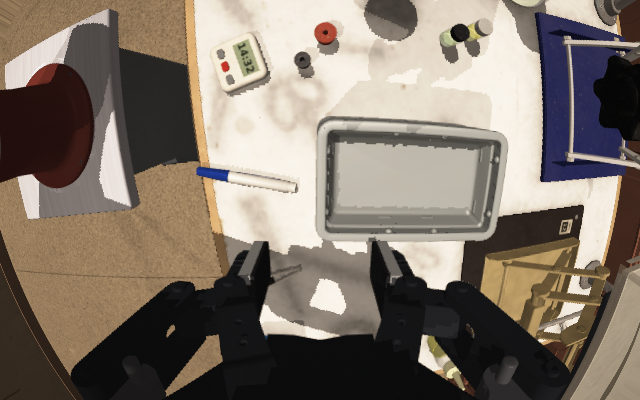

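The wrist view shows the tray at (318–507, 118–240) px, and its near short end at about (325,180) lies between the fingers once the hand moves over it. The rim rectangle measures 200.8×120.2 mm at z 0.1115, with centre (0.5405, −0.1294) and yaw −6.27°. The grip point is (0.446, −0.119).

```bash
python3 -c "
from h import *
rel([.4461,-.1190,.0975],83.73)"
```

```text
t 1.65 p [ 0.444  -0.1247  0.2509] F [-0.4  0.   0.1] M [-0.02  0.    0.01] w 0.598 g 0.0
shift [0.24 0.07 6.14] turn [-0.    0.    0.13]
```

jog_arm([
  [[0.24, 0.07, 1.2], [0, 0, 0.13], 60],
  [[0.24, 0.07, 2.6], [0, 0, 0.13], 60],
  [[0.24, 0.07, 4], [0, 0, 0.13], 60],
  [[0.24, 0.07, 5], [0, 0, 0.13], 60],
  [[0.24, 0.07, 5.6], [0, 0, 0.13], 60],
  [[0.24, 0.07, 6], [0, 0, 0.13], 60],
  [[0.24, 0.07, 6.14], [0, 0, 0.13], 60],
  [[0.24, 0.07, 6.14], [0, 0, 0.13], 60],
])

```text
time: 2.65
tool_pos: [0.4471, -0.1187, 0.0984]
tool_rot: [0.0, 0.744, 0.668, 0.0]
contact_force: [0.8, -0.4, -0.1]
gripper_width: 0.599
grasp_force: 0.0
```

```bash
python3 -c "
from h import *
rel([.4461,-.1190,.0975],83.73)"
```

```text
t 2.65 p [ 0.4471 -0.1187  0.0984] F [ 0.8 -0.4 -0.1] M [-0.04 -0.03 -0.03] w 0.599 g 0.0
shift [-0.02 -0.04  0.04] turn [0.01 0.   0.01]
```

jog_arm([
  [[0, -0.04, 0], [0, 0, 0], 45],
  [[0, -0.04, 0], [0, 0, 0], 30],
  [[0, -0.04, 0], [0, 0, 0], 20],
  [[0, -0.04, 0], [0, 0, 0], 18],
  [[0, -0.04, 0], [0, 0, 0], 16],
  [[0, -0.04, 0], [0, 0, 0], 16],
])

```text
time: 3.4
tool_pos: [0.4457, -0.1183, 0.0978]
tool_rot: [-0.0, 0.744, 0.668, -0.0]
contact_force: [-0.6, 0.6, 0.1]
gripper_width: 0.162
grasp_force: 0.0
```

jog_arm([
  [[0, 0, 0], [0, 0, 0], 14],
  [[0, 0, 0], [0, 0, 0], 13],
  [[0, 0, 0], [0, 0, 0], 12],
  [[0, 0, 0], [0, 0, 0], 11],
])

```text
time: 3.9
tool_pos: [0.4458, -0.1183, 0.0979]
tool_rot: [0.0, 0.744, 0.668, 0.0]
contact_force: [0.5, -1.1, -0.6]
gripper_width: 0.114
grasp_force: 12.1
```

jog_arm([
  [[0, 0, 0], [0, 0, 0], 5],
  [[0, 0, 0], [0, 0, 0], 0],
  [[0, 0, 0], [0, 0, 0], 0],
  [[0, 0, 0], [0, 0, 0], 0],
])

```text
time: 4.4
tool_pos: [0.4458, -0.1184, 0.0979]
tool_rot: [0.0, 0.744, 0.668, 0.0]
contact_force: [-0.6, -0.6, 2.2]
gripper_width: 0.098
grasp_force: 60.9
```

```bash
python3 -c "
from h import *
s,p,r=tool(); print(s['contact_force'],s['ft_torque'],s['gripper_width'],p,r.as_matrix().round(4))
# pivot in tool frame: far skirt bottom edge mid (+100,0,22) of tray, rim top z .112
a=np.radians(-6.27); X=np.array([np.cos(a),np.sin(a),0]); piv=np.array([.5405,-.1294,0])+.1*X; piv[2]=.094
Y=np.array([-np.sin(a),np.cos(a),0])
for th in (.02,.04,.06,.08,.10,.12,.14,.16,.18,.20,.22):
    Q=R.from_rotvec(th*Y); print(th,(r.inv().apply(Q.apply(p-piv)+piv-p)/.025).round(2),(np.degrees((r.inv()*Q*r).as_rotvec())/8).round(2))
"
```

```text
[-0.61128346 -0.63639629  2.23170093] [-0.02102373  0.04353469 -0.05634057] 0.09753177766488803 [ 0.44581114 -0.11836111  0.09792244] [[ 1.083e-01  9.941e-01  1.000e-04]
 [ 9.941e-01 -1.083e-01 -1.000e-04]
 [-0.000e+00  2.000e-04 -1.000e+00]]
0.02 [-0.    0.   -0.16] [ 0.14  0.   -0.  ]
0.04 [-0.    0.01 -0.31] [ 0.29  0.   -0.  ]
0.06 [-0.    0.02 -0.47] [ 0.43  0.   -0.  ]
0.08 [-0.    0.04 -0.62] [ 0.57  0.   -0.  ]
0.1 [-0.    0.05 -0.78] [ 0.72  0.   -0.  ]
0.12 [-0.    0.08 -0.93] [ 0.86  0.   -0.  ]
0.14 [-0.    0.1  -1.09] [ 1.  0. -0.]
0.16 [-0.    0.12 -1.24] [ 1.15  0.   -0.  ]
0.18 [-0.    0.15 -1.4 ] [ 1.29  0.   -0.  ]
0.2 [-0.    0.19 -1.55] [ 1.43  0.   -0.  ]
0.22 [-0.    0.22 -1.7 ] [ 1.58  0.   -0.  ]
```

jog_arm([
  [[0, 0, -0.08], [0.07, 0, 0], 0],
  [[0, 0, -0.16], [0.14, 0, 0], 0],
  [[0, 0.01, -0.23], [0.21, 0, 0], 0],
  [[0, 0.01, -0.31], [0.29, 0, 0], 0],
  [[0, 0.02, -0.39], [0.36, 0, 0], 0],
  [[0, 0.02, -0.47], [0.43, 0, 0], 0],
  [[0, 0.03, -0.55], [0.5, 0, 0], 0],
  [[0, 0.04, -0.62], [0.57, 0, 0], 0],
])

```text
time: 5.4
tool_pos: [0.4467, -0.1184, 0.1136]
tool_rot: [-0.03, 0.744, 0.667, -0.027]
contact_force: [0.0, 0.1, -1.5]
gripper_width: 0.093
grasp_force: 60.5
```

```bash
cat >> h.py <<'E'
def stackz(tag):
    im,W=pts("side"); save(tag+".png",im)
    q=W[150:240,280:395].reshape(-1,3); a=np.radians(-6.27); M=np.array([[np.cos(a),-np.sin(a)],[np.sin(a),np.cos(a)]])
    L=(q[:,:2]-[.5405,-.1294])@M; 
    k=(abs(L[:,1]-.05)<.013)
    for x0 in(-.09,-.06,-.03,0,.03,.06,.09):
        m=k&(abs(L[:,0]-x0)<.008); print(x0,"n",m.sum(),"top z",np.percentile(q[m,2],97).round(4) if m.any() else 0)
E
python3 -c "
from h import *
s=state();print(s['contact_force'].round(1),s['ft_torque'].round(2),s['gripper_width'])
stackz('p1')"
```

```text
[ 0.   0.1 -1.5] [ 0.02 -0.14 -0.02] 0.09345465270735424
-0.09 n 274 top z 0.1281
-0.06 n 227 top z 0.1249
-0.03 n 214 top z 0.1227
0 n 201 top z 0.1202
0.03 n 188 top z 0.1164
0.06 n 116 top z 0.0749
0.09 n 29 top z 0.0524
```

View pics/p1.png

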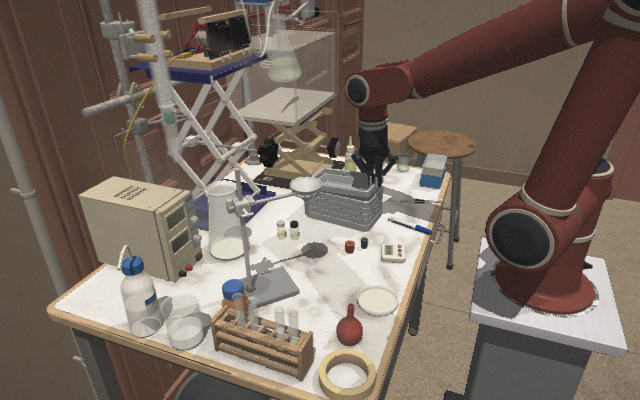

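The tray's near end is raised at about (360,178) and the stack stands at (345,205). I'll check that the lower stack hasn't moved.

Run:
```python
import cv2
a=cv2.imread("pics/side0.png")[160:240,290:400]; b=cv2.imread("pics/p1.png")[160:240,290:400]
print(cv2.absdiff(a,b).max(2)[40:,10:95].mean(1).round(0).tolist())
cv2.imwrite("pics/z2.png",cv2.resize(cv2.hconcat([a,b]),(800,291),interpolation=cv2.INTER_CUBIC))
```

```text
[11.0, 13.0, 11.0, 8.0, 8.0, 8.0, 9.0, 8.0, 8.0, 8.0, 8.0, 8.0, 8.0, 8.0, 5.0, 5.0, 5.0, 5.0, 5.0, 5.0, 6.0, 5.0, 6.0, 5.0, 6.0, 6.0, 7.0, 8.0, 8.0, 9.0, 10.0, 11.0, 12.0, 12.0, 13.0, 15.0, 16.0, 14.0, 14.0, 13.0]
```

View pics/z2.png

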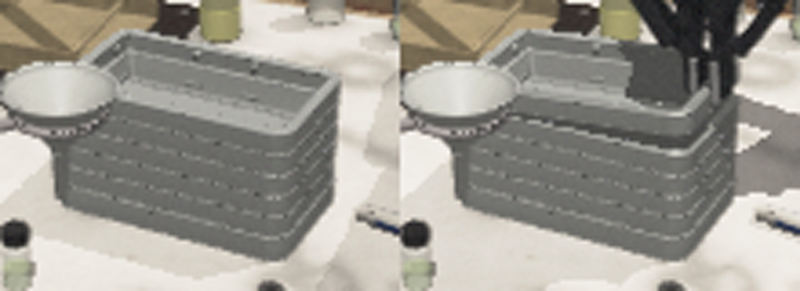

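The right crop shows a widening gap under the near end, with the far end still seated and the lower stack unmoved. The peel continues.

```bash
python3 -c "
from h import *
s,p,r=tool()
a=np.radians(-6.27); X=np.array([np.cos(a),np.sin(a),0]); piv=np.array([.5405,-.1294,0])+.1*X; piv[2]=.094
Y=np.array([-np.sin(a),np.cos(a),0])
for th in (.04,.08,.12,.14):
    Q=R.from_rotvec(th*Y); print(th,(r.inv().apply(Q.apply(p-piv)+piv-p)/.025).round(2),(np.degrees((r.inv()*Q*r).as_rotvec())/8).round(2))
"
```

```text
0.04 [-0.    0.01 -0.31] [ 0.29  0.   -0.  ]
0.08 [-0.    0.04 -0.62] [ 0.57  0.   -0.  ]
0.12 [-0.    0.08 -0.93] [ 0.86  0.   -0.  ]
0.14 [-0.    0.1  -1.09] [ 1.  0. -0.]
```

jog_arm([
  [[0, 0, -0.08], [0.07, 0, 0], 0],
  [[0, 0, -0.16], [0.14, 0, 0], 0],
  [[0, 0.01, -0.23], [0.21, 0, 0], 0],
  [[0, 0.01, -0.31], [0.29, 0, 0], 0],
  [[0, 0.02, -0.39], [0.36, 0, 0], 0],
  [[0, 0.02, -0.47], [0.43, 0, 0], 0],
  [[0, 0.03, -0.55], [0.5, 0, 0], 0],
  [[0, 0.04, -0.62], [0.57, 0, 0], 0],
])

```text
time: 6.45
tool_pos: [0.4489, -0.1186, 0.1288]
tool_rot: [-0.06, 0.742, 0.666, -0.053]
contact_force: [0.3, -0.2, -1.1]
gripper_width: 0.099
grasp_force: 60.6
```

jog_arm([
  [[0, 0, -0.08], [0.07, 0, 0], 0],
  [[0, 0, -0.16], [0.14, 0, 0], 0],
  [[0, 0.01, -0.23], [0.21, 0, 0], 0],
  [[0, 0.01, -0.31], [0.29, 0, 0], 0],
  [[0, 0.02, -0.39], [0.36, 0, 0], 0],
  [[0, 0.02, -0.39], [0.36, 0, 0], 0],
])

```text
time: 7.2
tool_pos: [0.4512, -0.1189, 0.1383]
tool_rot: [-0.078, 0.74, 0.664, -0.07]
contact_force: [1.1, -1.0, -1.9]
gripper_width: 0.101
grasp_force: 60.6
```

```bash
python3 -c "
from h import *
s,p,r=tool();print(s['contact_force'].round(1),s['ft_torque'].round(2),s['gripper_width'],r.inv().apply([0,0,1]))
stackz('p2')
import cv2
a=cv2.imread('pics/side0.png')[160:240,290:400]; b=cv2.imread('pics/p2.png')[160:240,290:400]
cv2.imwrite('pics/z3.png',cv2.resize(cv2.hconcat([a,b]),(800,291),interpolation=cv2.INTER_CUBIC))
"
```

```text
[ 1.1 -1.  -1.9] [-0.02 -0.21  0.01] 0.10058217794761629 [-2.36836942e-06 -2.07803964e-01 -9.78170493e-01]
-0.09 n 259 top z 0.1524
-0.06 n 234 top z 0.1458
-0.03 n 219 top z 0.1401
0 n 227 top z 0.1326
0.03 n 207 top z 0.1269
0.06 n 125 top z 0.0778
0.09 n 28 top z 0.049
```

View pics/z3.png

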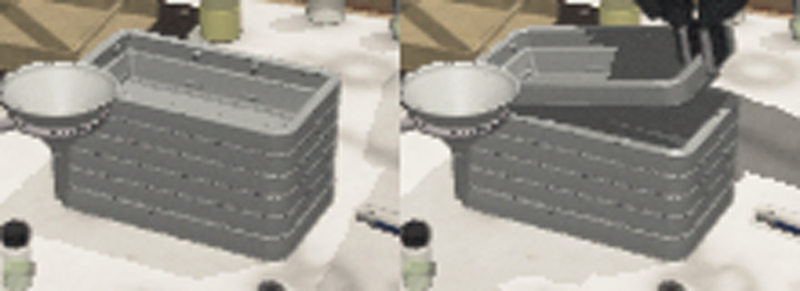

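The tray is tilted about 0.21 rad, the stack is unmoved and the measured load is about the tray's weight, so it has let go. Next I lift it straight up gently.

jog_arm([
  [[0, -0.02, -0.1], [0, 0, 0], 0],
  [[0, -0.04, -0.2], [0, 0, 0], 0],
  [[0, -0.08, -0.4], [0, 0, 0], 0],
  [[0, -0.13, -0.6], [0, 0, 0], 0],
  [[0, -0.17, -0.8], [0, 0, 0], 0],
  [[0, -0.25, -1.2], [0, 0, 0], 0],
  [[0, -0.34, -1.6], [0, 0, 0], 0],
  [[0, -0.38, -1.8], [0, 0, 0], 0],
])

```text
time: 8.25
tool_pos: [0.4515, -0.1191, 0.1855]
tool_rot: [-0.077, 0.74, 0.664, -0.069]
contact_force: [-0.2, 1.0, -1.5]
gripper_width: 0.099
grasp_force: 60.6
```

```bash
python3 -c "
from h import *
a=np.radians(-6.27); X=np.array([np.cos(a),np.sin(a),0])
tgt=np.array([.525,.172,0])-.0953*X
print(tgt)
rel([.4445,-.119,.150],83.73)
rel([tgt[0],tgt[1],.150],83.73)
stackz('p3')"
```

```text
[0.43027006 0.18240808 0.        ]
t 8.25 p [ 0.4515 -0.1191  0.1855] F [-0.2  1.  -1.5] M [-0.01 -0.01 -0.01] w 0.099 g 60.6
shift [-0.03  0.02  1.45] turn [-1.49  0.    0.01]
t 8.25 p [ 0.4515 -0.1191  0.1855] F [-0.2  1.  -1.5] M [-0.01 -0.01 -0.01] w 0.099 g 60.6
shift [11.9  -1.81  1.83] turn [-1.49  0.    0.01]
-0.09 n 267 top z 0.1985
-0.06 n 242 top z 0.1919
-0.03 n 236 top z 0.1861
0 n 222 top z 0.1805
0.03 n 221 top z 0.1736
0.06 n 178 top z 0.1669
0.09 n 59 top z 0.1625
```

jog_arm([
  [[0, 0, 0.2], [-0.3, 0, 0], 0],
  [[0, 0, 0.4], [-0.6, 0, 0], 0],
  [[0, 0, 0.7], [-0.9, 0, 0], 0],
  [[0, 0, 1.0], [-1.2, 0, 0], 0],
  [[-0.03, 0.02, 1.3], [-1.49, 0, 0], 0],
  [[-0.03, 0.02, 1.4], [-1.49, 0, 0], 0],
  [[-0.03, 0.02, 1.4], [-1.49, 0, 0], 0],
  [[-0.03, 0.02, 1.4], [-1.49, 0, 0], 0],
])

```text
time: 9.3
tool_pos: [0.4446, -0.119, 0.1503]
tool_rot: [-0.0, 0.744, 0.668, -0.0]
contact_force: [-0.0, -0.4, -2.2]
gripper_width: 0.094
grasp_force: 60.5
```

```bash
python3 -c "
from h import *
rel([.4303,.1824,.150],83.73)
stackz('p4')"
```

```text
t 9.3 p [ 0.4446 -0.119   0.1503] F [-0.  -0.4 -2.2] M [-0.05  0.2  -0.06] w 0.094 g 60.5
shift [ 1.192e+01 -1.870e+00  1.000e-02] turn [-0.01  0.    0.01]
-0.09 n 265 top z 0.165
-0.06 n 228 top z 0.1643
-0.03 n 229 top z 0.1647
0 n 217 top z 0.1637
0.03 n 207 top z 0.164
0.06 n 180 top z 0.1634
0.09 n 54 top z 0.1648
```

The tray is level with its rim at z 0.164. Now I carry it under the spout, which leaves about 11 mm clearance.

jog_arm([
  [[0.4, -0.1, 0], [0, 0, 0], 0],
  [[1.2, -0.2, 0], [0, 0, 0], 0],
  [[2.1, -0.3, 0], [0, 0, 0], 0],
  [[3, -0.5, 0], [0, 0, 0], 0],
  [[3.9, -0.6, 0], [0, 0, 0], 0],
  [[4.8, -0.8, 0], [0, 0, 0], 0],
  [[5.5, -0.9, 0], [0, 0, 0], 0],
  [[6, -1, 0], [0, 0, 0], 0],
])

```text
time: 10.35
tool_pos: [0.4354, 0.0341, 0.15]
tool_rot: [-0.001, 0.744, 0.668, -0.0]
contact_force: [-0.1, 0.7, -3.1]
gripper_width: 0.1
grasp_force: 60.5
```

jog_arm([
  [[0.7, -0.1, 0], [0, 0, 0], 0],
  [[1.6, -0.25, 0], [0, 0, 0], 0],
  [[2.5, -0.4, 0], [0, 0, 0], 0],
  [[3.4, -0.5, 0], [0, 0, 0], 0],
  [[4.3, -0.65, 0], [0, 0, 0], 0],
  [[5.1, -0.8, 0], [0, 0, 0], 0],
  [[5.7, -0.87, 0], [0, 0, 0], 0],
  [[5.92, -0.87, 0], [0, 0, 0], 0],
])

```text
time: 11.35
tool_pos: [0.4291, 0.183, 0.1493]
tool_rot: [-0.001, 0.744, 0.668, -0.002]
contact_force: [-3.7, -1.3, -3.7]
gripper_width: 0.093
grasp_force: 60.7
```

```bash
python3 -c "
from h import *
rel([.4303,.1824,.161],83.73)
for n in('scene','side'):
    im,W=pts(n); save(n+'F.png',im); q=W.reshape(-1,3)
    k=q[(abs(q[:,2]-.164)<.005)&(q[:,0]>.4)&(q[:,0]<.66)&(q[:,1]>.08)&(q[:,1]<.26)]
    print(n,len(k),np.median(k[:,2]),cv2.minAreaRect((k[:,:2]*1000).astype(np.float32)))
    k=q[(q[:,2]>.178)&(q[:,2]<.2)&(np.hypot(q[:,0]-.523,q[:,1]-.174)<.02)]; print('stem',k.mean(0).round(4),len(k),'low',np.sort(k[:,2])[:4].round(3))
    k=q[(q[:,2]>.244)&(q[:,2]<.256)&(np.hypot(q[:,0]-.527,q[:,1]-.171)<.05)]; print('mouth',cv2.minEnclosingCircle((k[:,:2]*1000).astype(np.float32)))
    c=camera_params(n); print('cam',-(R.from_rotvec(c['rvec']).inv().apply(c['tvec'])).round(2))
a=cv2.imread('pics/sceneF.png')[110:290,200:440];b=cv2.imread('pics/sideF.png')[110:290,200:440]
cv2.imwrite('pics/z4.png',cv2.resize(cv2.hconcat([a,b]),(800,300)))
"
```

```text
t 11.35 p [0.4291 0.183  0.1493] F [-3.7 -1.3 -3.7] M [-0.08  0.59 -0.07] w 0.093 g 60.7
shift [-0.02  0.05 -0.47] turn [-0.03  0.01  0.01]
scene 385 0.16112609319317925 ((517.009765625, 179.03546142578125), (115.61874389648438, 214.69273376464844), 87.94174194335938)
stem [0.521  0.178  0.1899] 24 low [0.181 0.181 0.181 0.182]
mouth ((518.8932495117188, 175.6756134033203), 40.33245086669922)
cam [-0.03  0.89  0.99]
side 662 0.16215474904466298 ((517.136474609375, 170.98670959472656), (122.95338439941406, 212.0376739501953), 83.1876220703125)
stem [0.5226 0.1763 0.1886] 35 low [0.178 0.179 0.179 0.18 ]
mouth ((518.0481567382812, 171.2689971923828), 41.206390380859375)
cam [0.18 0.95 0.68]
```

View pics/z4.png

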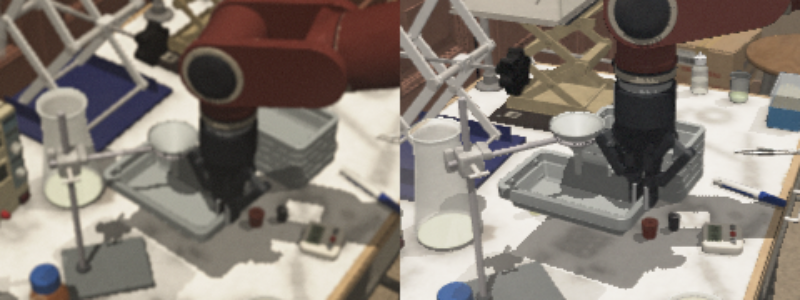

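The tray sits under the funnel, with its rim at (110–235, 150–235) in the left crop, and the hand is close beside the funnel. The reading of Fx −3.7 could be transient or a touch, so I'll hold briefly and check.

jog_arm([
  [[0, 0, 0], [0, 0, 0], 0],
  [[0, 0, 0], [0, 0, 0], 0],
  [[0, 0, 0], [0, 0, 0], 0],
])

```text
time: 11.82
tool_pos: [0.4291, 0.1824, 0.1492]
tool_rot: [-0.002, 0.744, 0.668, -0.001]
contact_force: [-5.5, 2.8, -4.8]
gripper_width: 0.096
grasp_force: 60.8
```

```bash
python3 -c "
from h import *
rel([.4303,.1824,.161],83.73)
s,p,r=tool()
im,d=grab_frame('wrist'); save('w2.png',im)
"
```

```text
t 11.82 p [0.4291 0.1824 0.1492] F [-5.5  2.8 -4.8] M [0.22 0.73 0.17] w 0.096 g 60.8
shift [ 0.01  0.05 -0.47] turn [-0.03 -0.    0.01]
```

View pics/w2.png

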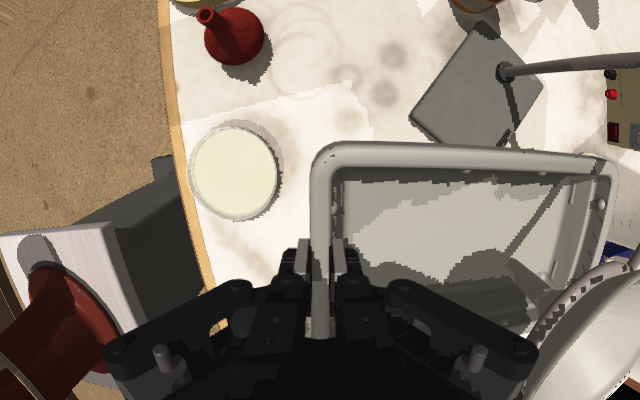

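The wrist view shows the right-hand gripper knuckle at (525,355) just touching the funnel at (560,330), at about 6 N. I'll back off 9 mm along the tray's length, which keeps the spout well inside the middle, and re-check.

jog_arm([
  [[0.02, -0.12, 0], [0, 0, 0], 0],
  [[0.05, -0.24, 0], [0, 0, 0], 0],
  [[0.08, -0.36, 0], [0, 0, 0], 0],
  [[0.08, -0.36, 0], [0, 0, 0], 0],
  [[0.08, -0.36, 0], [0, 0, 0], 0],
  [[0.08, -0.36, 0], [0, 0, 0], 0],
])

```text
time: 12.62
tool_pos: [0.4213, 0.1854, 0.15]
tool_rot: [-0.0, 0.744, 0.668, -0.0]
contact_force: [-0.7, 0.2, -1.8]
gripper_width: 0.095
grasp_force: 60.5
```

Run:
```python
from h import *
rel([.4303,.1824,.150],83.73)
s,p,r=tool(); M=r.as_matrix(); print("tray mid est",(p+.0953*M[:,1]).round(4), "tilt",np.degrees(np.arccos(-M[2,2])).round(2))
im,W=pts("side"); q=W.reshape(-1,3)
q=q[(abs(q[:,2]-.164)<.005)&(q[:,0]>.4)&(q[:,0]<.64)&(q[:,1]>.09)&(q[:,1]<.26)]
L=(q-p)@M; print("tray rect",cv2.minAreaRect((L[:,[0,1]]*1000).astype(np.float32)))
e=q[(L[:,0]>.045)&(L[:,0]<.062)]; l=(e-p)@M
for y in(.02,.05,.08,.11,.14,.17): k=abs(l[:,1]-y)<.01; print(y,k.sum(),np.percentile(e[k,2],[50,90]).round(4) if k.any() else "")
e=q[(L[:,1]>.178)&(L[:,1]<.2)]; l=(e-p)@M
for x in(-.05,-.02,.02,.05): k=abs(l[:,0]-x)<.012; print("far",x,k.sum(),np.percentile(e[k,2],[50,90]).round(4) if k.any() else "")
# funnel point nearest to the hand
W=np.load("sideW.npy").reshape(-1,3); k=W[(W[:,2]>.2)&(W[:,2]<.256)&(np.hypot(W[:,0]-.527,W[:,1]-.171)<.045)]
l=(k-p)@M; print("funnel in tool: min y",np.percentile(l[:,1],1),)
```

```text
t 12.62 p [0.4213 0.1854 0.15  ] F [-0.7  0.2 -1.8] M [ 0.06  0.13 -0.03] w 0.095 g 60.5
shift [-0.08  0.37 -0.  ] turn [-0.01 -0.    0.01]
tray mid est [0.5161 0.175  0.1499] tilt 0.07
tray rect ((-2.017608642578125, 89.3554458618164), (124.35594177246094, 213.42872619628906), 0.19879268109798431)
0.02 44 [0.1636 0.1652]
0.05 41 [0.1635 0.1652]
0.08 37 [0.1627 0.1646]
0.11 35 [0.1628 0.1645]
0.14 30 [0.1626 0.1638]
0.17 27 [0.1625 0.1642]
far -0.05 29 [0.1627 0.1638]
far -0.02 24 [0.1627 0.1638]
far 0.02 31 [0.1621 0.1636]
far 0.05 26 [0.1622 0.1635]
funnel in tool: min y 0.06976564818887628
```

The force is back to the tray's weight alone, so nothing touches the funnel. The tray is level and still, with its rim about 11 mm below the spout tip and the spout about 8 mm from the tray's centre. I'm handing in.

```bash
python3 -c "
from plant import *
print(job_done())"
```

```text
the job is handed in; nothing more can be done
None
```

The top tray was peeled off about its far short end with the rest of the stack left standing, and I handed the job in with the tray held level under the funnel: spout about 8 mm from the middle, tip about 11 mm above the rim, and clear of the stand after a gripper knuckle briefly touched the funnel at about 8 N and I backed off.

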